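# Push the heat sink home into the angle stop

### The arm

A 6-joint arm with a two-finger parallel gripper is mounted at the origin on a cart in front of the work surface, level with it; the furniture and walls round the work are solid. World frame = base frame: x ahead of the robot, y to its left, z up, the work surface at z = 0. Lengths are in mm, angles in rad, forces in N, time in s.
With the tool pointing down it reaches from about 350 to 775 mm from the base axis. Payload 7.3 kg.
Tool frame: the origin (TCP) lies at the very end of the fingers, on their centre line; the grasp point (between the pads) lies 19 mm behind it; z points along the fingers, y is the line along which they close (so a half turn about z gives the same grasp; the last joint's range is limited). The gripper opens to 92 mm and grips with 3 to 60 N. Pads are 19 mm wide; open, the fingers measure 130 mm over their backs; the gripper's body (75 mm by 190 mm) begins 47 mm behind the grasp point.
Start: joints at [-1.433, 0.342, 1.524, -0, 1.275, -0.146], TCP at [147.025, -504.012, 226.741] pointing down, gripper open.
Joint ranges: [-2.53, 2.53], [-0.77, 2.02], [0.04, 2.7], [-1, 4.14], [0.28, 2.66], [-3.11, 3.11]. Speed limits (rad/s): [2.57, 2.57, 3.14, 3.14, 3.14, 3.14].

### API

Orientations are given as [roll, pitch, yaw] about the fixed x, y, z axes, in that order (R = Rz(yaw) Ry(pitch) Rx(roll)).
In Python, from plant import * gives the robot as it stands.
- The arm moves only by the tool arm_command, never from a script. Its arguments are lists of equal length, an entry for each row: "gripper": the finger opening in mm, from 0 to 91.8; "dp": the shift along the tool's x, y, z in units of 25 mm (1.0 is 25 mm), a list of three; "twist": the turn about the tool's z in units of 5 degrees (1.0 is 5 degrees). A call has exactly 5 rows; each row shifts and turns the commanded pose from where the row before left it, along the tool's axes as they then stand; what a row does not reach is not made up. A row lasts 1/8 s, in which the tool goes at most 62.5 mm and 10.7 degrees, less where a joint would pass 70% of its speed; a pose out of reach is approached as far as the arm can. A call is refused whole if a number of a shift passes 1 or a number of a turn 1, either way. A call with a gripper value outside its range is refused whole. The fingers move at their own pace and stop on an object; the grip force is fixed at half the most. Time passes only in rows, so rows that do not move let the fingers close, or fill a call up. It gives the time, the measured TCP pose, the force, the opening and the grip force at its end, in the units of the state.
- get_obs(): the state, without advancing time (a new reading comes with each control period).
- capture(name): name is "side" or "top"; returns the picture (420x560x3 uint8, red, green, blue); there is no depth.
- get_calibration(name): a dict with "mtx" (3x3 intrinsics, pixels), "position" and "attitude" of the camera in the world. Camera axes: x right, y down, z forward; pixel columns grow to the right and rows downward; lengths in mm; the calibration is good to about 2 mm. A picture is of the moment at which its call begins. get_calibration takes no time and is no camera call.
- close_job(): hands the job in; it is judged then, once.
The state is a dict: "time": time; "joint_positions": joint angles; "dq": joint speeds; "tau": joint torques, N m; "tool_pos": TCP position; "tcp_rot": TCP orientation; "contact_force": force on the tool from outside, world axes, zero at the start; "moment": the same for the moment, N m; "grip_width": finger opening in mm; "finger_force": force on a finger pad.
Only numpy, scipy, OpenCV 4.12 (cv2) and the standard library are available. Lean on these libraries where they do the work, as an engineer would, in place of code of your own. Each camera call takes 0.05 s, during which the arm holds its last target. There are 200 camera calls.

### The job

Push the black heat sink along the bench into the inside corner of the aluminium angle stop, ready for marking out: it must stand flush against both the long bar at the far side and the short bar at the right, the face that now looks toward the long bar ending against it. Only push it, gently, with the fingertips or the outside of the fingers: never grip, lift or tip it. Leave the other loose things where they are.

Things in the scene. Friction and masses are not known exactly. Their poses are not given: they have to be found in the camera images.
- heat_sink: The only heat sink: loose black finned block, about 0.2 kg, 48 mm along its x, 44 mm along its y, 48 mm high. Origin: centre of its underside. It starts 70 to 100 mm in front of the long bar's plane and 40 to 75 mm left of the short bar's, its x within 0.45 rad of the stop's x.
- angle_stop: L of two fixed aluminium bars, 12 mm wide, 22 mm high. Origin: inside corner at bench level. Long (far) bar's inner face: x = 0 in its frame, from the corner 130 mm along +y (left). Short (right) bar's inner face: y = 0, from the corner 70 mm along -x (toward the robot). Heat sink home: its centre at x = -24, y = +22 mm in this frame, x axes parallel.
- small_transformer: Bystander, loose: small black transformer with yellow winding, 34 x 34 x 29 mm. Origin: centre of its underside.
- glue: Bystander, loose: small white glue bottle with red nozzle, 29 mm wide, 86 mm high. Origin: centre of its underside.
- cap_can: Bystander, loose: black capacitor can standing upright, 18 mm wide, 28 mm high. Origin: centre of its underside.
- tape: Bystander, loose: roll of amber tape, 53 mm across, 19 mm high, beyond the long bar. Origin: centre of its underside.
- lamp_post (a point): Foot of the fixed magnifier lamp's post, at bench level: round base 110 mm across and 52 mm high, post 24 mm thick rising 0.54 m, then a boom that climbs away from the robot. It stands between the robot's start and the work: swing the arm past it drawn in. The front rim of the bench, its inner face 85 mm nearer the robot, is 84 mm high; the tote right of the stop is 112 mm high.

How it is judged:
By the outcome, as a careful person would: the job done as asked, in the order asked, and still so for the second after the job is handed in, with the robot touching nothing.
It also fails if it takes over 56 s, if anything falls off the work surface, if the arm or the gripper's body presses on something with over 40 N, if the wrist force passes 120 N, or if a joint passes its speed limit or range.

## Working session

There is one attempt and no reset: what is moved stays moved. The work goes in short steps, Python scripts to look and compute and a tool call to move; the robot and the scene stay as the last step left them, time stands still between calls to the robot, and variables do not carry over. Pictures are saved under pics/ and viewed, at most 10 in all, crops included, and the job is handed in when it is done.

Besides the shell and the picture viewer there is one more tool, called after "Call:" as name(argument=value, ...) on one line, values as JSON. arm_command: Moves the arm, as the interface text tells. Its arguments: {"type":"object","properties":{"gripper":{"type":"array"},"dp":{"type":"array"},"twist":{"type":"array"}},"required":["gripper","dp","twist"]}

```bash
mkdir -p pics
python3 - <<'E'
from plant import *
import cv2
for n in("side","top"):
    im=capture(n); cv2.imwrite(f"pics/{n}0.png",im[:,:,::-1]); c=get_calibration(n); print(n,c)
o=get_obs(); print(o)
E
```

```text
side {'mtx': array([[496.58114174,   0.        , 281.61278083],
       [  0.        , 496.58114174, 209.7490888 ],
       [  0.        ,   0.        ,   1.        ]]), 'position': array([1029.66375155,  559.4838073 ,  844.01413169]), 'attitude': array([-2.51520516, -0.01209915,  2.15417975])}
top {'mtx': array([[420.46965328,   0.        , 285.75861173],
       [  0.        , 420.46965328, 203.38188108],
       [  0.        ,   0.        ,   1.        ]]), 'position': array([338.60067458, 241.0432728 , 863.84188825]), 'attitude': array([-2.90403523e+00,  1.85312633e-03, -1.55190176e+00])}
{'time': 0.1, 'joint_positions': array([-1.43298277e+00,  3.42617931e-01,  1.52491466e+00, -3.59654118e-06,
        1.27540755e+00, -1.46014049e-01]), 'dq': array([-0.00241857, -0.00184444, -0.00105009, -0.00016827,  0.00110979,
        0.00083968]), 'tau': array([ 1.76404235e-03, -4.32003880e+01, -2.44693816e+01,  7.19001051e-02,
        5.26130840e-02, -4.41042198e-05]), 'tool_pos': array([ 146.97971976, -503.62789281,  226.13507509]), 'tcp_rot': array([-3.14025900e+00, -1.92651148e-04,  2.83828532e-01]), 'contact_force': array([-1.3987553 ,  1.04195617,  0.35040678]), 'moment': array([-0.02225227,  0.00733945, -0.05266593]), 'finger_force': 0.0, 'grip_width': 91.89746173422911}
```

View pics/top0.png

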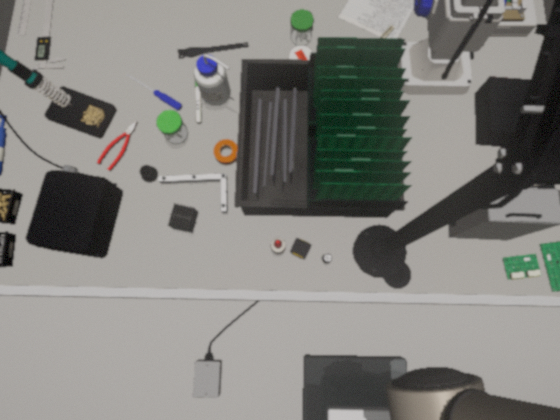

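View pics/side0.png

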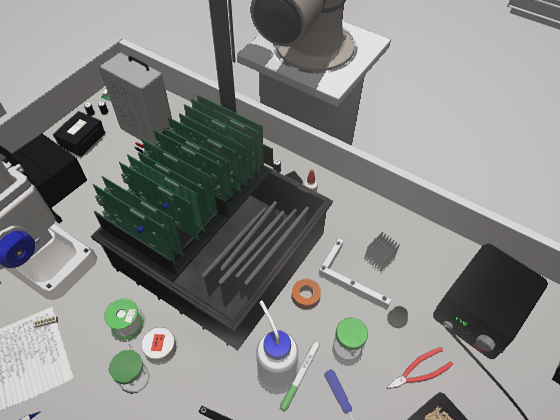

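The top view shows the stop with its long bar from about (160,180) to (226,177) and its short bar down to (224,210). The heat sink is at (183,218), the glue at (278,246), the transformer at (300,248), the can at (326,258) and the lamp at (380,250).

```bash
cat > h.py <<'E'
from plant import *
import cv2, numpy as np
from scipy.spatial.transform import Rotation as R
def ray(n,px,z):
    c=get_calibration(n); d=R.from_euler('xyz',c['attitude']).as_matrix()@np.linalg.inv(c['mtx'])@[px[0],px[1],1.]
    p=np.array(c['position']); return (p+d*(z-p[2])/d[2])[:2]
def proj(n,P):
    c=get_calibration(n); q=R.from_euler('xyz',c['attitude']).as_matrix().T@(np.array(P,float)-c['position']); q=c['mtx']@q; return q[:2]/q[2]
E
python3 - <<'E'
from h import *
t=cv2.imread('pics/top0.png'); s=cv2.imread('pics/side0.png')
a=cv2.resize(t[160:260,130:340],None,fx=3.6,fy=3.6,interpolation=cv2.INTER_CUBIC)
b=cv2.resize(s[220:320,300:420],None,fx=2.2,fy=2.2,interpolation=cv2.INTER_CUBIC)
out=np.zeros((a.shape[0]+b.shape[0],a.shape[1],3),np.uint8); out[:a.shape[0]]=a; out[a.shape[0]:,:b.shape[1]]=b
cv2.imwrite('pics/z0.png',np.clip(out*1.5,0,255).astype(np.uint8))
for nm,p,z in [('L',(160,180),22),('C',(226,177),22),('S',(224,210),22),('hs',(183,217),48),('glue',(278,244),80),('tr',(300,248),25),('can',(326,258),25),('lamp',(380,250),52),('tote bl',(238,207),112)]: print(nm,ray('top',p,z).round())
g=cv2.cvtColor(t,cv2.COLOR_BGR2GRAY)
print(g[200:236:2,164:204:2])
E
```

```text
L [588. 510.]
C [597. 373.]
S [526. 373.]
hs [505. 449.]
glue [450. 259.]
tr [450. 216.]
can [431. 164.]
lamp [446.  62.]
tote bl [512. 333.]
[[168 166 166 167 167 166 165 168 167 166 168 166 166 166 167 167 169 164
  169 167]
 [165 166 168 166 164 155 159 162 166 166 168 166 168 169 165 168 168 167
  167 169]
 [167 167 166 166 162 113 104 123 136 147 154 163 164 168 166 166 166 167
  167 167]
 [167 167 165 165 152  83  61  65  73  81  96 119 134 137 151 160 167 167
  166 168]
 [166 167 166 165 134  67  60  58  60  62  59  66  71  80  88 112 157 167
  167 166]
 [167 169 165 163 111  66  57  57  57  57  60  61  58  56  65  67 108 152
  165 166]
 [166 167 165 152  91  61  64  62  62  59  56  55  61  63  62  51  63 134
  166 168]
 [168 166 162 131  76  74  67  72  69  61  62  57  64  59  58  54  67 139
  166 168]
 [167 166 163 122  67  65  66  69  73  70  71  67  70  68  59  57  85 151
  167 167]
 [166 167 158 100  58  59  61  58  61  63  62  74  73  71  60  63 110 162
  166 169]
 [165 166 147  81  65  56  60  56  58  61  60  59  67  65  57  62 132 166
  166 166]
 [168 165 134  68  59  58  55  64  61  58  60  64  58  54  61  61 133 164
  167 165]
 [166 162 118  60  59  58  59  59  58  58  58  62  63  54  53  90 149 166
  167 168]
 [166 164 145 105  65  60  57  57  57  56  63  62  59  54  57 110 163 165
  166 167]
 [168 166 165 155 125  88  73  66  62  58  55  57  58  54  65 139 166 167
  167 167]
 [167 165 168 167 161 151 144 132 117 101  82  74  64  60  80 150 168 167
  167 169]
 [165 168 168 165 166 165 164 162 162 155 151 139 132 116 115 158 169 165
  168 167]
 [168 166 166 164 167 168 167 166 167 164 166 164 161 159 154 163 166 169
  168 167]]
```

View pics/z0.png

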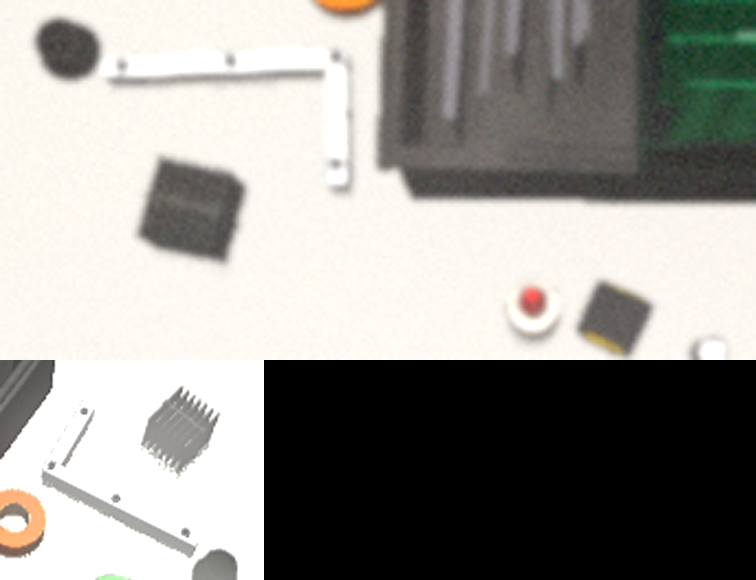

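Run:
```python
from h import *
t=cv2.imread('pics/top0.png'); g=cv2.cvtColor(t,cv2.COLOR_BGR2GRAY).astype(int)
a=ray('top',(175,203.5),48);b=ray('top',(168.5,226),48);c=ray('top',(192.8,232.8),0)
print('sink left face far/near',a,b,'near right bottom',c,'len',np.hypot(*(a-b)),'yaw',np.arctan2(*(a-b)[::-1]), 'rear edge len',np.hypot(*(c-b)))
x=(a-b)/np.hypot(*(a-b)); y=np.array([-x[1],x[0]]); print('centre',(a+b)/2-22*y,'from c',c+24*x+22*y)
print('box',ray('top',(121,190),80),ray('top',(107,255),80),'blob',ray('top',(149,173),20),'tape',ray('top',(227,151),19),'tote near-left',ray('top',(238,206),112),ray('top',(243,214),0))
m=((g>190)*255).astype(np.uint8); m[:165]=0;m[220:]=0;m[:,:150]=0;m[:,232:]=0
m[182:,:215]=0 if False else m[182:,:215]
# long bar: near edge of columns ; short bar left edge of rows
pl=[];ps=[]
for u in range(168,214,3):
    r=np.where(m[:,u])[0]
    if len(r): pl.append((u,r.min(),r.max()))
for v in range(184,210,3):
    r=np.where(m[v])[0]
    if len(r): ps.append((v,r.min(),r.max()))
print(pl,ps)
P=np.array([ray('top',(u,hi+.5),22) for u,lo,hi in pl]);Q=np.array([ray('top',(lo-.5,v),22) for v,lo,hi in ps])
P2=np.array([ray('top',(u,lo-.5),22) for u,lo,hi in pl])
f=np.polyfit(P[:,1],P[:,0],1);f2=np.polyfit(P2[:,1],P2[:,0],1);h=np.polyfit(Q[:,0],Q[:,1],1);print('x=f(y)',f,f2,'y=h(x)',h)
y=(h[0]*f[1]+h[1])/(1-h[0]*f[0]); print('corner',f[0]*y+f[1],y)
```

```text
sink left face far/near [531.75356612 467.45773117] [485.93423214 476.58567134] near right bottom [481.1983975  438.68009528] len 46.71970311145277 yaw -0.19664151052551831 rear edge len 38.200272590738216
centre [504.54561232 450.44567913] from c [509.03416299 455.56707724]
box [549.08175086 565.24474489] [423.19621865 577.39226361] blob [603.2765913  535.26336159] tape [655.68218992 373.91046315] tote near-left [514.01796603 333.51909048] [523.08410672 335.99952175]
[(168, np.int64(177), np.int64(179)), (171, np.int64(176), np.int64(179)), (174, np.int64(177), np.int64(179)), (177, np.int64(176), np.int64(178)), (180, np.int64(176), np.int64(178)), (183, np.int64(176), np.int64(178)), (186, np.int64(175), np.int64(178)), (189, np.int64(176), np.int64(178)), (198, np.int64(176), np.int64(178)), (201, np.int64(176), np.int64(177)), (204, np.int64(175), np.int64(177)), (207, np.int64(175), np.int64(177)), (210, np.int64(175), np.int64(177)), (213, np.int64(174), np.int64(177))] [(184, np.int64(222), np.int64(224)), (187, np.int64(222), np.int64(224)), (190, np.int64(222), np.int64(224)), (193, np.int64(222), np.int64(224)), (196, np.int64(222), np.int64(224)), (199, np.int64(222), np.int64(224)), (202, np.int64(224), np.int64(224))]
x=f(y) [-6.72598797e-02  6.22610052e+02] [-6.34210527e-02  6.27789140e+02] y=h(x) [1.23432637e-01 3.10089013e+02]
corner 596.7988396228241 383.7534678604582
```

Call:
arm_command(gripper=[0,0,0,0,0], dp=[[0.5,-0.9,0],[0.5,-0.9,0],[0.5,-1,0],[0.6,-1,0],[0.7,-1,0]], twist=[0,0,0,0,0])

```text
time: 0.72
tool_pos: [180.7, -368.1, 226.4]
tcp_rot: [-3.141, -0.0, 0.283]
contact_force: [-0.3, 0.5, -0.2]
grip_width: 46.7
finger_force: 0.0
```

Call:
arm_command(gripper=[0,0,0,0,0], dp=[[1,-0.8,0],[1,-0.8,0],[1,-0.8,0],[1,-0.8,0],[1,-0.8,0]], twist=[0,0,0,0,0])

```text
time: 1.35
tool_pos: [273.0, -237.2, 226.6]
tcp_rot: [-3.141, 0.0, 0.284]
contact_force: [0.7, 0.0, 0.4]
grip_width: 0.7
finger_force: 0.0
```

Call:
arm_command(gripper=[0,0,0,0,0], dp=[[0.9,-0.9,0],[0.8,-1,0],[0.7,-1,0],[0.7,-1,0],[0.6,-1,0]], twist=[0,0,0,0,0])

```text
time: 1.98
tool_pos: [327.2, -93.7, 226.6]
tcp_rot: [-3.141, 0.0, 0.284]
contact_force: [-0.4, 1.3, -0.2]
grip_width: 0.3
finger_force: 0.0
```

Call:
arm_command(gripper=[0,0,0,0,0], dp=[[0.5,-0.9,0],[0.4,-0.9,0],[0.4,-0.9,0],[0.3,-0.9,0],[0.3,-1,0]], twist=[0,0,0,0,0])

```text
time: 2.6
tool_pos: [340.3, 29.8, 226.5]
tcp_rot: [-3.142, 0.0, 0.284]
contact_force: [-0.3, -0.7, 1.4]
grip_width: 0.6
finger_force: 0.0
```

Call:
arm_command(gripper=[0,0,0,0,0], dp=[[0.3,-1,0],[0.3,-1,0],[0.3,-1,0],[0.3,-1,0],[0.3,-1,0]], twist=[0,0,0,0,0])

```text
time: 3.22
tool_pos: [341.2, 160.3, 226.5]
tcp_rot: [3.142, 0.001, 0.284]
contact_force: [0.4, -0.4, -0.1]
grip_width: 0.6
finger_force: 0.0
```

Call:
arm_command(gripper=[0,0,0,0,0], dp=[[0.3,-1,0],[0.3,-1,0],[0.3,-1,0],[0.3,-1,0],[0.3,-1,0]], twist=[0,0,0,0,0])

```text
time: 3.85
tool_pos: [342.2, 290.8, 226.4]
tcp_rot: [3.141, 0.001, 0.284]
contact_force: [0.4, -0.4, -0.1]
grip_width: 0.2
finger_force: 0.0
```

Call:
arm_command(gripper=[0,0,0,0,0], dp=[[1,-0.9,0],[1,-0.9,0],[1,-0.9,0],[1,-0.9,0],[1,-0.9,0]], twist=[0,0,0,0,0])

```text
time: 4.47
tool_pos: [431.4, 433.8, 226.1]
tcp_rot: [3.141, 0.001, 0.284]
contact_force: [1.1, 0.7, -0.2]
grip_width: 0.5
finger_force: 0.0
```

Call:
arm_command(gripper=[0,0,0,0,0], dp=[[0,0,0.5],[0,0,0.5],[0,0,0.5],[0,0,0.5],[0,0,0.5]], twist=[-1,-1,-1,-1,-1])

```text
time: 5.1
tool_pos: [430.8, 432.8, 163.2]
tcp_rot: [-3.142, 0.001, 0.723]
contact_force: [-0.2, 0.5, -0.0]
grip_width: 0.5
finger_force: 0.0
```

Call:
arm_command(gripper=[0,0,0,0,0], dp=[[0,0,0.3],[0,0,0.3],[0,0,0.3],[0,0,0.3],[0,0,0.3]], twist=[-1,-1,-1,-1,-1])

```text
time: 5.72
tool_pos: [430.7, 432.8, 125.9]
tcp_rot: [-3.141, 0.001, 1.159]
contact_force: [0.1, 0.5, 0.2]
grip_width: 0.9
finger_force: 0.0
```

Call:
arm_command(gripper=[0,0,0,0,0], dp=[[0,0,0],[0,0,0],[0,0,0],[0,0,0],[0,0,0]], twist=[-1,-1,-1,-1,-1])

```text
time: 6.35
tool_pos: [430.8, 432.8, 126.1]
tcp_rot: [-3.141, 0.001, 1.596]
contact_force: [-0.5, 0.2, 0.3]
grip_width: 0.1
finger_force: 0.0
```

Call:
arm_command(gripper=[0,0,0,0,0], dp=[[0.25,0.2,0.8],[0.25,0.2,0.8],[0,0,0.8],[0,0,0.8],[0,0,0.7]], twist=[-0.45,0,0,0,0])

```text
time: 6.98
tool_pos: [440.0, 445.6, 26.5]
tcp_rot: [-3.14, 0.002, 1.631]
contact_force: [-0.5, -0.4, -1.2]
grip_width: 0.4
finger_force: 0.0
```

```bash
cat > look.py <<'E'
import sys
from h import *
n=sys.argv[1]
for c,(r0,r1,c0,c1) in {'top':(150,260,130,260),'side':(200,340,290,440)}.items():
    im=capture(c)[:,:,::-1]; cv2.imwrite(f'pics/{c}{n}.png',im)
    globals()[c]=cv2.resize(np.clip(im[r0:r1,c0:c1]*1.3,0,255).astype(np.uint8),(390,int(390*(r1-r0)/(c1-c0))),interpolation=cv2.INTER_CUBIC)
h=max(top.shape[0],side.shape[0]); o=np.zeros((h,780,3),np.uint8); o[:top.shape[0],:390]=top; o[:side.shape[0],390:]=side
cv2.imwrite(f'pics/v{n}.png',o); s=get_obs(); print(s['time'],s['tool_pos'].round(1),s['tcp_rot'].round(3),s['contact_force'].round(1))
E
python3 look.py 1
```

```text
7.075 [439.1 444.9  25.8] [-3.137e+00  3.000e-03  1.632e+00] [-0.2  0.6 -0. ]
```

View pics/v1.png

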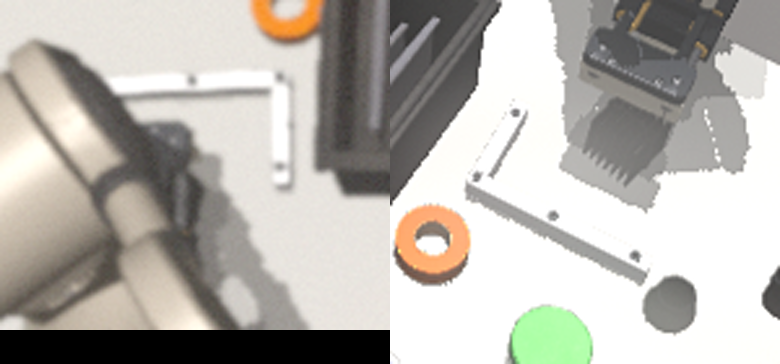

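The arm is behind the heat sink: its silhouette hides the sink in the top view, and in the side view the body is above and behind the sink at about (630,145), with no contact yet. I'll push forward now.

Call:
arm_command(gripper=[0,0,0,0,0], dp=[[0,0.35,0],[0,0.35,0],[0,0.35,0],[0,0.35,0],[0,0.3,0]], twist=[0,0,0,0,0])

```text
time: 7.7
tool_pos: [483.6, 448.4, 29.3]
tcp_rot: [3.141, 0.0, 1.632]
contact_force: [-0.3, -1.4, 1.2]
grip_width: 0.6
finger_force: 0.6
```

```bash
python3 look.py 2
```

```text
7.8 [484.  448.5  29.2] [ 3.141 -0.     1.631] [ 0.7 -0.4  0.2]
```

View pics/v2.png

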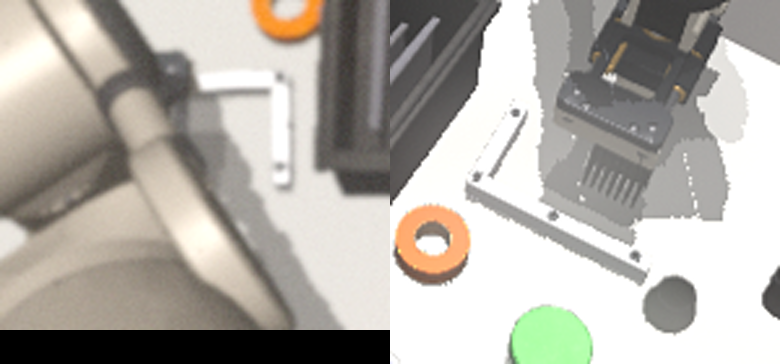

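The fin tips at (585,190) to (642,210) now run parallel to the long bar, so the sink has squared up. I'll lower the fingers and push on.

Call:
arm_command(gripper=[0,0,0,0,0], dp=[[0,-0.2,0],[0,0,0.3],[0,0,0.35],[0,0.3,0],[0,0.25,0]], twist=[0,0,0,0,0])

```text
time: 8.43
tool_pos: [492.1, 449.1, 12.8]
tcp_rot: [-3.141, 0.0, 1.632]
contact_force: [-0.6, -0.0, 1.2]
grip_width: 0.3
finger_force: 0.6
```

Call:
arm_command(gripper=[0,0,0,0,0], dp=[[0,0.25,0],[0,0.25,0],[0,0.2,0],[0,0.15,0],[0,0.1,0]], twist=[0,0,0,0,0])

```text
time: 9.05
tool_pos: [515.5, 450.4, 12.9]
tcp_rot: [-3.141, 0.0, 1.632]
contact_force: [-1.5, 0.7, 1.4]
grip_width: 0.2
finger_force: 0.6
```

Call:
arm_command(gripper=[0,0,0,0,0], dp=[[0,0.06,0],[0,0.06,0],[0,0.05,0],[0,0.04,0],[0,0.04,0]], twist=[0,0,0,0,0])

```text
time: 9.68
tool_pos: [521.6, 450.9, 12.9]
tcp_rot: [-3.142, 0.0, 1.632]
contact_force: [-1.5, -0.6, 0.4]
grip_width: 0.7
finger_force: 0.6
```

Call:
arm_command(gripper=[0,0,0,0,0], dp=[[0,0.04,0],[0,0.04,0],[0,0.03,0],[0,0.03,0],[0,0.0,0]], twist=[0,0,0,0,0])

```text
time: 10.3
tool_pos: [524.2, 451.5, 13.0]
tcp_rot: [-3.14, -0.0, 1.633]
contact_force: [-5.2, 1.5, 3.6]
grip_width: 0.3
finger_force: 2.8
```

Call:
arm_command(gripper=[0,0,0,0,0], dp=[[0,0.02,0],[0,0.02,0],[0,0.02,0],[0,0,0],[0,0,0]], twist=[0,0,0,0,0])

```text
time: 10.92
tool_pos: [524.5, 452.0, 13.2]
tcp_rot: [-3.138, -0.0, 1.633]
contact_force: [-10.1, 0.6, 5.1]
grip_width: 0.3
finger_force: 4.9
```

```bash
python3 look.py 3
```

```text
11.025 [524.5 452.   13.1] [-3.138 -0.     1.633] [-10.3   2.2   5. ]
```

View pics/v3.png

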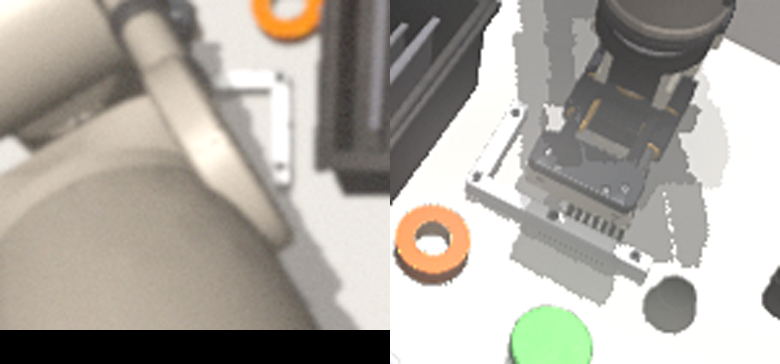

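The sink is flush against the long bar, with its fins at (565,207) to (627,237) beside it. Before going round the left side I'll check the clearances.

Run:
```python
from h import *
for z in (0,20,40,60,80): print(z,ray('top',(149,173),z).round(),ray('side',(290+280/2.6,200+303/2.6),z).round())
# fin-top far edge of sink in side view
for p in ((565,207),(627,237),(571,200)): print(ray('side',(290+(p[0]-390)/2.6,200+p[1]/2.6),48).round(1))
```

```text
0 [610. 542.] [597. 539.]
20 [603. 535.] [607. 540.]
40 [597. 528.] [617. 540.]
60 [591. 521.] [627. 541.]
80 [584. 514.] [638. 541.]
[597.1 448.8]
[593.8 494.9]
[589.9 449.6]
```

Call:
arm_command(gripper=[0,0,0,0,0], dp=[[0,-0.2,0],[0,-0.5,0],[0,-0.2,-1],[0,0,-1],[0,0,-1]], twist=[0,0,0,0,0])

```text
time: 11.65
tool_pos: [503.8, 449.6, 88.7]
tcp_rot: [3.141, 0.0, 1.632]
contact_force: [0.8, 0.5, 0.7]
grip_width: 0.8
finger_force: 0.0
```

Call:
arm_command(gripper=[0,0,0,0,0], dp=[[0.6,0.45,0],[0.6,0.45,0],[0.5,0.45,0],[0.5,0.45,0],[0.4,0.45,0]], twist=[0,0,0,0,0])

```text
time: 12.28
tool_pos: [556.3, 518.4, 87.7]
tcp_rot: [3.141, 0.0, 1.632]
contact_force: [-0.4, -0.3, 0.4]
grip_width: 0.5
finger_force: 0.0
```

```bash
python3 look.py 4
```

```text
12.375 [556.7 518.5  87.3] [ 3.141 -0.     1.632] [ 0.5 -0.3  0. ]
```

View pics/v4.png

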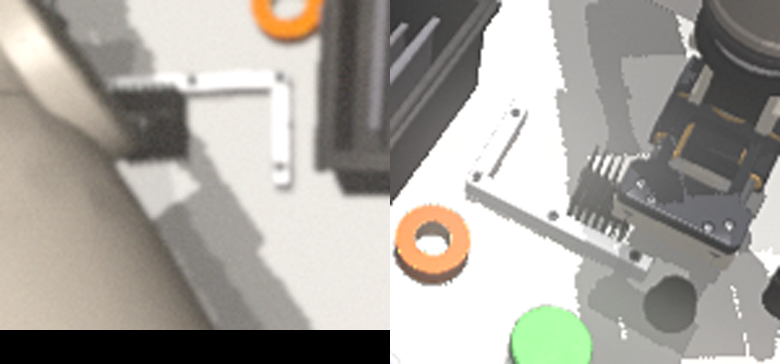

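The sink lies flush along the long bar; its near-right bottom corner is at about (186,158) in the crop.

Run:
```python
from h import *
print(ray('top',(130+187/3,150+158/3),0),ray('top',(130+183/3,150+90/3),48),ray('side',(290+237/2.6,200+240/2.6),48))
```

```text
[545.60587149 444.24280263] [581.23403346 439.01477376] [595.81910317 495.92098403]
```

Call:
arm_command(gripper=[0,0,0,0,0], dp=[[0,0,0.6],[0,0,0.6],[0,0,0],[0,0,0],[0,0,0]], twist=[0,0,0,0,0])

```text
time: 13.0
tool_pos: [556.6, 518.3, 58.7]
tcp_rot: [3.141, -0.001, 1.632]
contact_force: [-0.6, -0.5, 0.8]
grip_width: 0.5
finger_force: 0.0
```

Call:
arm_command(gripper=[0,0,0,0,0], dp=[[0,0,0.6],[0,0,0.6],[0,0,0.6],[-0.4,0,0],[-0.4,0,0]], twist=[0,0,0,0,0])

```text
time: 13.62
tool_pos: [557.7, 497.4, 12.9]
tcp_rot: [3.141, 0.0, 1.632]
contact_force: [-0.5, 0.9, -0.9]
grip_width: 0.6
finger_force: 0.5
```

Call:
arm_command(gripper=[0,0,0,0,0], dp=[[-0.25,0,0],[-0.25,0,0],[-0.25,0,0],[-0.25,0,0],[-0.25,0,0]], twist=[0,0,0,0,0])

```text
time: 14.25
tool_pos: [559.5, 466.7, 13.1]
tcp_rot: [3.141, -0.0, 1.632]
contact_force: [0.1, 1.4, 0.7]
grip_width: 0.4
finger_force: 0.8
```

Call:
arm_command(gripper=[0,0,0,0,0], dp=[[-0.2,0,0],[-0.2,0,0],[-0.2,0,0],[-0.15,0,0],[-0.1,0,0]], twist=[0,0,0,0,0])

```text
time: 14.88
tool_pos: [560.7, 445.5, 12.9]
tcp_rot: [-3.142, 0.0, 1.632]
contact_force: [0.6, 1.9, 0.1]
grip_width: 0.1
finger_force: 0.7
```

Call:
arm_command(gripper=[0,0,0,0,0], dp=[[-0.06,0,0],[-0.05,0,0],[-0.05,0,0],[-0.04,0,0],[-0.04,0,0]], twist=[0,0,0,0,0])

```text
time: 15.5
tool_pos: [561.1, 439.7, 12.9]
tcp_rot: [-3.142, 0.0, 1.632]
contact_force: [-0.5, 0.4, 0.4]
grip_width: 0.2
finger_force: 0.6
```

Call:
arm_command(gripper=[0,0,0,0,0], dp=[[-0.04,0,0],[-0.04,0,0],[-0.03,0,0],[-0.03,0,0],[0,0,0]], twist=[0,0,0,0,0])

```text
time: 16.12
tool_pos: [561.1, 438.3, 13.2]
tcp_rot: [3.14, -0.003, 1.632]
contact_force: [0.2, 8.7, -0.2]
grip_width: 0.4
finger_force: 4.3
```

Call:
arm_command(gripper=[0,0,0,0,0], dp=[[-0.03,0,0],[0,0,0],[0,0,0],[0.2,0,0],[0.4,0,0]], twist=[0,0,0,0,0])

```text
time: 16.75
tool_pos: [560.5, 450.0, 12.7]
tcp_rot: [-3.141, 0.001, 1.631]
contact_force: [-0.3, -0.9, -0.9]
grip_width: 0.5
finger_force: 0.0
```

Call:
arm_command(gripper=[0,0,0,0,0], dp=[[0,0,-0.9],[0,0,-0.9],[0,0,-0.9],[0,-0.9,0],[0,-0.9,0]], twist=[0,0,0,0,0])

```text
time: 17.38
tool_pos: [515.2, 447.6, 80.5]
tcp_rot: [3.141, 0.0, 1.631]
contact_force: [-0.2, -0.5, 0.3]
grip_width: 0.9
finger_force: 0.0
```

```bash
python3 look.py 5
```

```text
17.475 [513.6 447.9  80.4] [-3.140e+00  1.000e-03  1.633e+00] [-0.1 -0.6 -0.4]
```

View pics/v5.png

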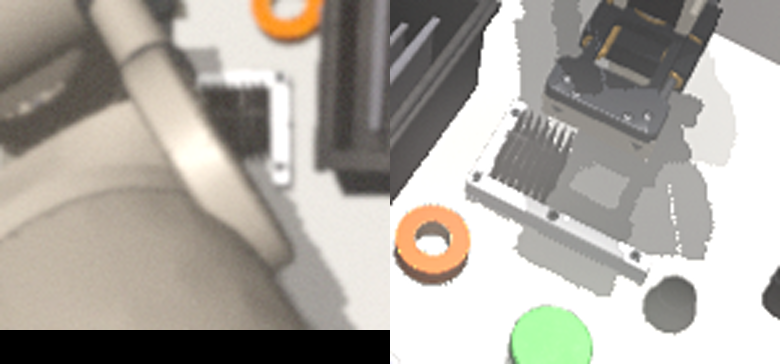

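It looks home, in the corner around (535,150) in the side crop. I'll back off and give a final gentle squaring nudge toward the long bar.

Call:
arm_command(gripper=[0,0,0,0,0], dp=[[-0.9,-0.4,0],[-0.9,0,0],[0,0,0.9],[0,0,0.9],[0,0,0.9]], twist=[0,0,0,0,0])

```text
time: 18.1
tool_pos: [509.5, 402.1, 12.2]
tcp_rot: [3.141, 0.0, 1.632]
contact_force: [0.1, 0.7, -1.2]
grip_width: 0.5
finger_force: 0.0
```

Call:
arm_command(gripper=[0,0,0,0,0], dp=[[0,0.3,0],[0,0.2,0],[0,0.1,0],[0,0.05,0],[0,0.05,0]], twist=[0,0,0,0,0])

```text
time: 18.73
tool_pos: [525.7, 403.4, 13.4]
tcp_rot: [3.141, -0.0, 1.632]
contact_force: [-2.1, -0.3, 0.8]
grip_width: 0.3
finger_force: 0.9
```

Call:
arm_command(gripper=[0,0,0,0,0], dp=[[0,0.04,0],[0,0.04,0],[0,0.03,0],[0,0.02,0],[0,0,0]], twist=[0,0,0,0,0])

```text
time: 19.35
tool_pos: [526.7, 403.4, 13.2]
tcp_rot: [-3.137, 0.001, 1.633]
contact_force: [-10.8, -1.4, 8.1]
grip_width: 0.5
finger_force: 5.5
```

Call:
arm_command(gripper=[0,0,0,0,0], dp=[[0,-0.2,0],[0,-0.5,0],[0,0,-0.9],[0,0,-0.9],[0,0,-0.9]], twist=[0,0,0,0,0])

```text
time: 19.98
tool_pos: [511.1, 402.3, 80.9]
tcp_rot: [3.142, 0.0, 1.632]
contact_force: [-0.1, -0.0, -0.1]
grip_width: -0.0
finger_force: 0.0
```

Call:
arm_command(gripper=[0,0,0,0,0], dp=[[0.9,0,0],[0.9,0.2,0],[0.4,0.8,0],[0,0.8,0],[0,0.2,0]], twist=[0,0,0,0,0])

```text
time: 20.6
tool_pos: [558.5, 460.1, 79.9]
tcp_rot: [3.141, 0.0, 1.631]
contact_force: [-0.3, 0.1, 0.7]
grip_width: 0.5
finger_force: 0.0
```

Call:
arm_command(gripper=[0,0,0,0,0], dp=[[0,0,0.9],[0,0,0.9],[0,0,0.9],[0,0,0],[-0.1,0,0]], twist=[0,0,0,0,0])

```text
time: 21.22
tool_pos: [558.3, 458.2, 13.9]
tcp_rot: [3.14, -0.001, 1.632]
contact_force: [1.2, 0.9, 0.3]
grip_width: 0.3
finger_force: 0.0
```

Call:
arm_command(gripper=[0,0,0,0,0], dp=[[-0.25,0,0],[-0.2,0,0],[-0.15,0,0],[-0.08,0,0],[-0.05,0,0]], twist=[0,0,0,0,0])

```text
time: 21.85
tool_pos: [559.4, 439.5, 12.9]
tcp_rot: [3.142, 0.0, 1.632]
contact_force: [0.7, -0.8, -0.7]
grip_width: 0.7
finger_force: 0.0
```

Call:
arm_command(gripper=[0,0,0,0,0], dp=[[-0.04,0,0],[-0.04,0,0],[0,0,0],[0,0,0],[0,0,0]], twist=[0,0,0,0,0])

```text
time: 22.48
tool_pos: [559.4, 438.3, 13.0]
tcp_rot: [3.141, -0.001, 1.632]
contact_force: [-0.5, 5.5, -0.7]
grip_width: 0.3
finger_force: 2.6
```

Call:
arm_command(gripper=[0,0,0,0,0], dp=[[-0.03,0,0],[0,0,0],[0.2,0,0],[0.5,0,0],[0,0,-0.5]], twist=[0,0,0,0,0])

```text
time: 23.1
tool_pos: [557.5, 454.7, 24.5]
tcp_rot: [-3.139, 0.002, 1.633]
contact_force: [0.1, 0.2, 0.3]
grip_width: 0.6
finger_force: 0.0
```

Call:
arm_command(gripper=[0,0,0,0,0], dp=[[0,0,-1],[0,0,-1],[0,0,-1],[0,-0.9,-1],[0,-0.9,-1]], twist=[0,0,0,0,0])

```text
time: 23.72
tool_pos: [513.3, 451.2, 152.0]
tcp_rot: [3.141, 0.0, 1.632]
contact_force: [0.1, 0.8, 0.4]
grip_width: 0.4
finger_force: 0.0
```

Call:
arm_command(gripper=[0,0,0,0,0], dp=[[0.5,-1,0],[0.5,-1,0],[0.5,-1,0],[0.3,-0.5,0],[0,0,0]], twist=[0,0,0,0,0])

```text
time: 24.35
tool_pos: [423.1, 491.6, 151.0]
tcp_rot: [3.141, -0.0, 1.633]
contact_force: [-0.3, -0.2, -0.8]
grip_width: 0.6
finger_force: 0.0
```

```bash
python3 look.py 6
```

```text
24.45 [424.3 490.9 150.6] [3.141 0.    1.632] [0.3 0.  0.1]
```

View pics/v6.png

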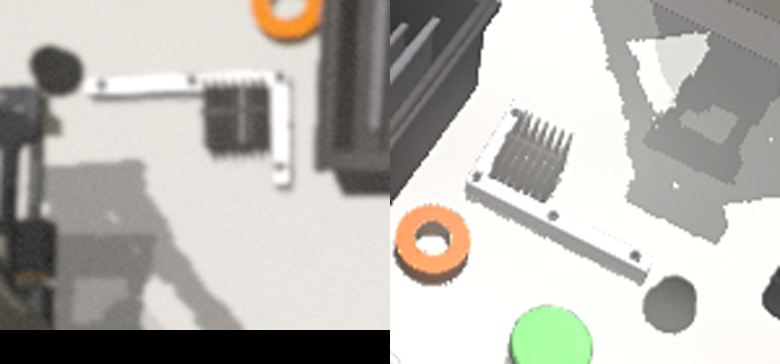

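The sink sits square in the corner against both bars (top crop about (238,118), side crop about (533,155)), and the tool is clear.

```bash
python3 -c "
from plant import *
print(close_job())"
```

```text
the job is handed in; nothing more can be done
None
```

I pushed the heat sink into the inside corner of the stop and handed the job in at about 24.5 s. The last pictures show it square against both bars, with its original front face on the long bar. Measured wrist forces stayed near 11 N, the arm ended clear, and its path kept away from the other loose things. The glue bottle, transformer and capacitor can were outside the last close-up, so I did not re-check them.

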